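Lay out the cutting dies on their blanks for the press

TASK

Get the cutting pad ready for the press: stand each of the four cutting dies (strap-end, pocket, large round, small round) on the leather-board blank that was cut for it, flat, centred and square to the blank so that the same margin shows all round. Set them down, do not drop them on their edges, and leave the tear-drop die, which has no blank, where it stands.

Things in the scene. Friction and masses are not known exactly. Their poses are not given: they have to be found in the camera images.
- die_strap: Loose cutting die, about 200 g: a closed outline of 3 mm dark strip steel 32 mm high, bright cutting edge below, thin braces near the top, standing on the green mat. From above: long and narrow, 110 x 34 mm, one end square, the other a half round. Origin: centre of the outline, at the underside (3 mm above the work surface on the mat). x along the 110 mm (half-round end at +x), y across the 34 mm.
- die_pocket: Loose cutting die, about 210 g: a closed outline of 3 mm dark strip steel 32 mm high, bright cutting edge below, thin braces near the top, standing on the green mat. From above: rectangle 84 x 56 mm with corners rounded to 8 mm. Origin: centre of the outline, at the underside (3 mm above the work surface on the mat). x along the 84 mm side, y along the 56 mm side.
- die_large: Loose cutting die, about 160 g: a closed outline of 3 mm dark strip steel 32 mm high, bright cutting edge below, thin braces near the top, standing on the green mat. From above: circle of 62 mm diameter, crossed braces. Origin: centre of the outline, at the underside (3 mm above the work surface on the mat). Any turn will do.
- die_small: Loose cutting die, about 110 g: a closed outline of 3 mm dark strip steel 32 mm high, bright cutting edge below, thin braces near the top, standing on the green mat. From above: circle of 40 mm diameter, one brace. Origin: centre of the outline, at the underside (3 mm above the work surface on the mat). Any turn will do.
- die_fob: Loose cutting die, about 150 g: a closed outline of 3 mm dark strip steel 32 mm high, bright cutting edge below, thin braces near the top, standing on the green mat. From above: tear-drop, 88 x 52 mm. Origin: centre of the outline, at the underside (3 mm above the work surface on the mat). Narrow end at +x (50 mm from the origin, wide end 38 mm). No blank is cut for it.
- blank_strap: Blank of stiff tan leather-board, 3 mm thick, a rectangle 142 x 66 mm, fixed to the off-white cutting pad (200 x 520 x 6 mm, on the green mat). Cut for the 110 x 34 mm strap-end die plus 16 mm margin all round. Origin: centre of its underside; its top is 3 mm higher (12 mm above the work surface). x along the 142 mm side; the die may lie either way round.
- blank_pocket: Blank of stiff tan leather-board, 3 mm thick, a rectangle 116 x 88 mm, fixed to the off-white cutting pad (200 x 520 x 6 mm, on the green mat). Cut for the 84 x 56 mm pocket die plus 16 mm margin all round. Origin: centre of its underside; its top is 3 mm higher (12 mm above the work surface). x along the 116 mm side; the die may lie either way round.
- blank_large: Blank of stiff tan leather-board, 3 mm thick, a square of 94 mm, fixed to the off-white cutting pad (200 x 520 x 6 mm, on the green mat). Cut for the 62 mm round die plus 16 mm margin all round. Origin: centre of its underside; its top is 3 mm higher (12 mm above the work surface). x and y along its sides.
- blank_small: Blank of stiff tan leather-board, 3 mm thick, a square of 72 mm, fixed to the off-white cutting pad (200 x 520 x 6 mm, on the green mat). Cut for the 40 mm round die plus 16 mm margin all round. Origin: centre of its underside; its top is 3 mm higher (12 mm above the work surface). x and y along its sides.
Not all that is in view belongs to the job. What is shaped like the die_small but pink is not meant.

How it is judged:
At the end, for the whole second after the job is handed in: Each of the four dies stands at rest and flat (within 0.06 rad) on the top of its own blank, its centre within 10 mm of the blank's centre; the strap-end and pocket dies are turned with the blank to within 0.10 rad (either way round). The tear-drop die is within 15 mm of where it started (horizontal distance between die_strap and blank_strap below 0.01 m and z of die_strap in the frame of blank_strap below 0.006 m and angle between each of die_strap, die_pocket, die_large, die_small's own z axis and vertical below 0.06 rad and linear speed of each of die_strap, die_pocket, die_large, die_small below 0.02 m/s and angular speed of each of die_strap, die_pocket, die_large, die_small below 0.2 rad/s and angle between the x axis of die_strap and the x axis of blank_strap, either way round below 0.1 rad and horizontal distance between die_pocket and blank_pocket below 0.01 m and z of die_pocket in the frame of blank_pocket below 0.006 m and angle between the x axis of die_pocket and the x axis of blank_pocket, either way round below 0.1 rad and horizontal distance between die_large and blank_large below 0.01 m and z of die_large in the frame of blank_large below 0.006 m and horizontal distance between die_small and blank_small below 0.01 m and z of die_small in the frame of blank_small below 0.006 m and distance of die_fob from where it was at the start of the episode below 0.015 m); the robot touches nothing.
It fails at once if the tear-drop die is moved (more than 15 mm) (distance of die_fob from where it was at the start of the episode above 0.015 m).
It fails at once if a die is dropped or slammed onto its blank (it comes down faster than 0.55 m/s, a fall of about 16 mm) ((linear speed of die_strap above 0.55 m/s and horizontal distance between die_strap and blank_strap below 0.03 m and height (world z) of die_strap below 0.055 m) or (linear speed of die_pocket above 0.55 m/s and horizontal distance between die_pocket and blank_pocket below 0.03 m and height (world z) of die_pocket below 0.055 m) or (linear speed of die_large above 0.55 m/s and horizontal distance between die_large and blank_large below 0.03 m and height (world z) of die_large below 0.055 m) or (linear speed of die_small above 0.55 m/s and horizontal distance between die_small and blank_small below 0.03 m and height (world z) of die_small below 0.055 m)).
It also fails if it takes over 112 s, if anything falls off the work surface, if the arm or the gripper's body presses on something with over 40 N, if the wrist force passes 120 N, or if a joint passes its speed limit or range.

ROBOT

A 6-joint arm with a two-finger parallel gripper is mounted at the origin on the work surface. World frame = base frame: x ahead of the robot, y to its left, z up, the work surface at z = 0. Lengths are in m, angles in rad, forces in N, time in s.
With the tool pointing down it reaches from about 0.25 to 0.775 m from the base axis. Payload 4 kg.
Tool frame: the origin (TCP) lies at the very end of the fingers, on their centre line; the grasp point (between the pads) lies 19 mm behind it; z points along the fingers, y is the line along which they close (so a half turn about z gives the same grasp; the last joint's range is limited). The gripper opens to 85 mm and grips with 20 to 120 N. Pads are 22 mm wide; open, the fingers measure 114 mm over their backs; the gripper's body (76 mm by 85 mm) begins 54 mm behind the grasp point. The pads swing forward as they close: fully open they stand 13 mm farther back than shut.
Start: joints at [1.112, 0.087, 1.371, -0, 1.684, -0.103], TCP at [0.192, 0.516, 0.231] pointing down, gripper open.
Joint ranges: [-3.1, 3.1], [-0.76, 2.03], [0.27, 2.55], [-1.08, 4.22], [0.17, 2.65], [-2.57, 2.57]. Speed limits (rad/s): [2.79, 2.79, 3.14, 3.14, 3.14, 3.14].

INTERFACE

Orientations are given as a unit quaternion [x, y, z, w].
In Python, from rig import r gives the robot as it stands.
- The arm moves only by the tool send_rows, never from a script. Its argument "rows" is a list that holds one entry, the list of rows, each a list of 4 numbers: the shift along the world's x, y, z in cm, then the turn about the world's z in degrees. In form: [[[dx, dy, dz, twist], ...]]. A call has 1 to 10 rows; each row is the pose to reach, as a shift and turn from the pose commanded when the call began; what a row does not reach only later rows make up. A row lasts 1/8 s, in which the tool goes at most 62.5 mm and 10.7 degrees, less where a joint would pass 70% of its speed; a pose out of reach is approached as far as the arm can. A call with a gripper value outside its range is refused whole. "gripper" is the opening, from 0 (shut) to 1 (fully open), set as the call begins (left out, the last holds). The fingers move at their own pace and stop on an object; the grip force is fixed at half the most. Time passes only in rows, so rows that repeat a pose let the fingers close. It gives the time, the measured TCP pose, the force, the opening and the grip force at its end, in the units of the state.
- r.state(): the state, without advancing time (a new reading comes with each control period).
- r.camera(name): name is "scene" or "top" or "wrist"; returns the picture (420x560x3 uint8, red, green, blue); there is no depth.
- r.camera_model(name): a dict with "camera_matrix" (3x3 intrinsics, pixels), "xyz" and "rotation" of the camera in the world; the wrist camera has in their place "tool_from_camera" (4x4, takes a point from camera to tool coordinates, whose origin is the TCP and whose axes are the flange's). Camera axes: x right, y down, z forward; pixel columns grow to the right and rows downward; lengths in m; the calibration is good to about 2 mm. A picture is of the moment at which its call begins: read the wrist's pose just before it. camera_model takes no time and is no camera call.
- r.close_job(): hands the job in; it is judged then, once.
Trained networks look in the newest picture that a camera, given by its name, has taken for a name from the list of things; names that differ only in an ending like _2 or _b are one class to them, and where a whole thing is asked for, a point or a joint stands for the part that bears it (a point fixed in the world has none). Each returns a list of dicts, best first, with "conf" (0 to 1); they miss things now and then, are a little off and sometimes report something else, mostly with a low value. They report only what shows in the picture. A call takes as long as a camera call. They do not tell look-alikes from the thing itself.
- r.recognise(query, camera): "centre" ([column, row] in pixels, amid what is visible of it).
The state is a dict: "time_s": time; "joint_positions": joint angles; "dq": joint speeds; "effort": joint torques, N m; "position": TCP position; "ee_rot": TCP orientation; "contact_force": force on the tool from outside, world axes, zero at the start; "moment": the same for the moment, N m; "opening": opening from 0.0 (shut) to 1.0 (fully open); "gripper_force": force on a finger pad.
Only numpy, scipy, OpenCV 4.12 (cv2) and the standard library are available. Lean on these libraries where they do the work, as an engineer would, in place of code of your own. Each camera call takes 0.05 s, during which the arm holds its last target. There are 200 camera calls.

## Working session

There is one attempt and no reset: what is moved stays moved. The work goes in short steps, Python scripts to look and compute and a tool call to move; the robot and the scene stay as the last step left them, time stands still between calls to the robot, and variables do not carry over. Pictures are saved under pics/ and viewed, at most 17 in all, crops included, and the job is handed in when it is done.

Besides the shell and the picture viewer there is one more tool, called after "Emit:" in YAML: its name, and indented under it one key for each argument. send_rows: Moves the arm, as the interface text tells. Its arguments: {"type":"object","properties":{"rows":{"type":"array"},"gripper":{"type":"number"}},"required":["rows"]}

```bash
ls; mkdir -p pics; python3 - <<'E'
from rig import r
import cv2,numpy as np
for c in ["top","scene"]:
    im=r.camera(c); cv2.imwrite(f"pics/{c}0.png",im[:,:,::-1])
    print(c,r.camera_model(c))
    if c=="top":
        for n in "die_strap die_pocket die_large die_small die_fob blank_strap blank_pocket blank_large blank_small".split():
            print(n,[(d['centre'],round(d['conf'],2)) for d in r.recognise(n,c)][:4])
print(r.camera_model("wrist")); s=r.state(); print(s['position'],s['ee_rot'],s['time_s'],s['opening'])
E
```

```text
pics
top {'camera_matrix': array([[430.14158365,   0.        , 279.37233775],
       [  0.        , 430.14158365, 208.33002997],
       [  0.        ,   0.        ,   1.        ]]), 'xyz': array([ 0.22803123, -0.00954036,  0.94030772]), 'rotation': array([-0.69590456,  0.71223093, -0.05143253,  0.07614883])}
die_strap [([323.2, 192.6], 0.93)]
die_pocket [([196.6, 209.5], 0.88)]
die_large [([388.9, 199.7], 0.56)]
die_small [([450.8, 200.5], 0.82), ([450.5, 314.9], 0.55)]
die_fob [([132.1, 206.0], 0.96)]
blank_strap [([244.1, 121.4], 0.86)]
blank_pocket [([352.5, 119.6], 0.91)]
blank_large [([187.7, 122.1], 0.62)]
blank_small [([295.7, 121.2], 0.71)]
scene {'camera_matrix': array([[403.73305079,   0.        , 277.20152655],
       [  0.        , 403.73305079, 206.18156272],
       [  0.        ,   0.        ,   1.        ]]), 'xyz': array([ 0.87095202, -0.33839859,  0.83187375]), 'rotation': array([ 0.8538144 ,  0.41721545, -0.14356074, -0.27626537])}
{'camera_matrix': array([[327.87460738,   0.        , 283.19933237],
       [  0.        , 327.87460738, 208.17357522],
       [  0.        ,   0.        ,   1.        ]]), 'tool_from_camera': array([[ 1.00083714e-03, -9.52323484e-01, -3.05088478e-01,
         7.89241123e-02],
       [ 9.99999353e-01,  1.11782672e-03, -2.08779250e-04,
         1.87593671e-03],
       [ 5.39861435e-04, -3.05088072e-01,  9.52323987e-01,
        -1.40162636e-01],
       [ 0.00000000e+00,  0.00000000e+00,  0.00000000e+00,
         1.00000000e+00]])}
[0.19158204 0.51556494 0.23135604] [1.76957460e-01 9.84218499e-01 5.50096100e-05 2.39680020e-06] 0.55 1.0028338402313024
```

View pics/top0.png

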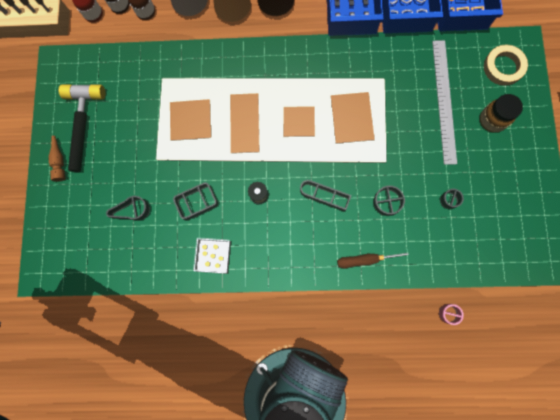

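View pics/scene0.png

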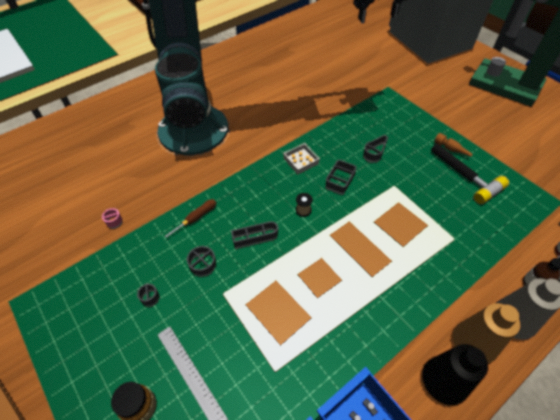

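The top view shows the four tan blanks on the pad in row ~120: large (190,120), strap (244,123), small (299,121) and pocket (353,118). The dies are pocket (196,202), strap (325,195), large (389,201), small (452,199) and fob (130,208). The pink ring at (452,315) is the decoy.

```bash
cat > h.py <<'E'
from rig import r
import cv2, numpy as np
from scipy.spatial.transform import Rotation as R
from scipy.optimize import least_squares
def cam(c):
    m=r.camera_model(c); K=m['camera_matrix']
    if c=='wrist':
        s=r.state(); T=np.eye(4); T[:3,:3]=R.from_quat(s['ee_rot']).as_matrix(); T[:3,3]=s['position']
        T=T@m['tool_from_camera']
    else:
        T=np.eye(4); q=np.array(m['rotation']); T[:3,:3]=R.from_quat(q).as_matrix() if q.size==4 else q; T[:3,3]=m['xyz']
    return K,T
def proj(P,K,T):
    p=(np.asarray(P)-T[:3,3])@T[:3,:3]@K.T
    return p[:,:2]/p[:,2:]
def unproj(uv,z,K,T):
    d=T[:3,:3]@np.linalg.solve(K,[uv[0],uv[1],1]); return T[:3,3]+d*(z-T[2,3])/d[2]
def rnd(a,b,rad):
    t=np.radians(np.arange(0,360,5)); o=np.sign(np.c_[np.cos(t),np.sin(t)]+1e-9)*[a/2-rad,b/2-rad]
    return o+rad*np.c_[np.cos(t),np.sin(t)]
th=np.radians(np.arange(-90,91,5))
OUT={'die_strap':np.r_[np.c_[.038+.017*np.cos(th),.017*np.sin(th)],[[-.055,.017],[-.055,-.017]]],
 'die_pocket':rnd(.084,.056,.008),'die_large':rnd(.062,.062,.031),'die_small':rnd(.04,.04,.02)}
for n,a,b in (('strap',.142,.066),('pocket',.116,.088),('large',.094,.094),('small',.072,.072)):
    OUT['blank_'+n]=np.array([[1,1],[-1,1],[-1,-1],[1,-1]])*[a/2,b/2]
Z={'die':(.003,.035),'blank':(.012,.012)}
def mask(im,kind):
    hsv=cv2.cvtColor(im,cv2.COLOR_RGB2HSV); h,s,v=cv2.split(hsv)
    if kind=='blank': return ((h<22)&(s>90)&(v>80)).astype(np.uint8)
    return ((v<75)&(im[:,:,1].astype(int)-im[:,:,0]<35)).astype(np.uint8)
def mom(h):
    m=cv2.moments(h.astype(np.float32)); A=m['m00']
    return np.array([m['m10']/A,m['m01']/A]),np.array([m['mu20']-m['mu02'],2*m['mu11']])/A**1.5*2, A
def find(name,c,im,K,T,uv,z=None,half=None):
    kind=name.split('_')[0]; zs=z or Z[kind]; half=half or (60 if c=='top' else 400)
    M=cv2.morphologyEx(mask(im,kind),cv2.MORPH_CLOSE,np.ones((3,3)))
    n,L,st,ce=cv2.connectedComponentsWithStats(M)
    cs,_=cv2.findContours(M,cv2.RETR_EXTERNAL,cv2.CHAIN_APPROX_NONE)
    cs=[k for k in cs if len(k)>20]
    k=min(cs,key=lambda k:np.hypot(*(cv2.convexHull(k)[:,0].mean(0)-uv)))
    H=cv2.convexHull(k)
    cm,am,A=mom(H)
    def pred(p):
        co,si=np.cos(p[2]),np.sin(p[2]); q=OUT[name]@[[co,si],[-si,co]]+p[:2]
        P=np.vstack([np.c_[q,np.full(len(q),zz)] for zz in zs])
        return cv2.convexHull(proj(P,K,T).astype(np.float32))
    def f(p):
        c_,a_,_=mom(pred(p)); return np.r_[c_-cm,(a_-am)*50]
    p0=unproj(cm,np.mean(zs),K,T)[:2]; best=None
    for y0 in np.radians([0,45,90,135] if 'blank' in name or 'strap' in name or 'pocket' in name else [0]):
        s=least_squares(f,[*p0,y0],diff_step=1e-4,x_scale=[.01,.01,.1])
        if best is None or s.cost<best.cost-1e-6: best=s
    x=best.x; yaw=(np.degrees(x[2])+90)%180-90
    return x[0],x[1],yaw,best.cost,A/mom(pred(x))[2]
E
python3 - <<'E'
from h import *
K,T=cam('top'); im=r.camera('top')
for n,uv in dict(die_strap=(325,195),die_pocket=(196,202),die_large=(389,201),die_small=(452,199),blank_strap=(244,123),blank_pocket=(353,118),blank_large=(190,120),blank_small=(299,121)).items():
    print(n,np.round(find(n,'top',im,K,T,uv),4))
print(unproj((130,208),.02,K,T),unproj((258,193),.02,K,T))
cv2.imwrite('pics/mask.png',np.hstack([mask(im,'die'),mask(im,'blank')])[90:260]*255)
E
```

```text
die_strap [ 7.30200000e-01 -1.68400000e-01  6.64188000e+01  2.42308176e+04
  2.79000000e-02]
die_pocket [ 2.2350000e-01  2.4840000e-01 -4.6418100e+01  8.9172267e+03
  3.3530000e-01]
die_large [ 1.60300000e-01 -2.20800000e-01  6.67070000e+01  1.60230115e+04
  2.58100000e-01]
die_small [ 2.52900000e-01 -2.67900000e-01 -1.94349000e+01  1.16425984e+04
  3.05700000e-01]
blank_strap [ 0.5859  0.0972  0.1951 43.6731  0.8955]
blank_pocket [ 0.6022 -0.1473  3.6383  2.0919  0.9366]
blank_large [ 0.608   0.2156 67.6553 86.9627  0.933 ]
blank_small [ 5.93800e-01 -2.65000e-02 -3.60618e+01  6.71044e+01  8.52300e-01]
[0.40608367 0.35060809 0.02      ] [0.43202336 0.0673327  0.02      ]
```

View pics/mask.png

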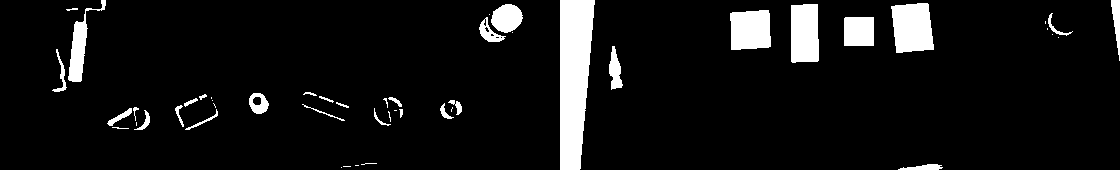

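```bash
python3 - <<'E'
s=open('h.py').read(); i=s.index('def mom'); s=s[:i]+'''def find(name,c,im,K,T,uv,z=None,rad=None,dbg=None):
    kind=name.split('_')[0]; zs=z or Z[kind]; M=mask(im,kind); o=OUT[name]
    X0=unproj(uv,np.mean(zs),K,T)
    if kind=='blank':
        n,L=cv2.connectedComponents(M); pts=np.argwhere(L==L[int(uv[1]),int(uv[0])])[:,::-1]
    else:   # all dark pixels within the die's own reach of the guess
        px=np.linalg.norm(proj([X0+[.01,0,0]],K,T)-proj([X0],K,T))*100
        rad=rad or px*(np.linalg.norm(o,axis=1).max()+.016)
        B=np.zeros_like(M); cv2.circle(B,(int(uv[0]),int(uv[1])),int(rad),1,-1)
        n,L,st,_=cv2.connectedComponentsWithStats(M*B,connectivity=8)
        pts=np.argwhere((st[L,4]>=6)&(L>0))[:,::-1]
    H=cv2.convexHull(pts.astype(np.float32).reshape(-1,1,2))
    if kind=='blank':
        P=np.array([unproj(q,zs[0],K,T)[:2] for q in H[:,0]],np.float32)*1000
        (x,y),(w,h),a=cv2.minAreaRect(P)
        m=np.radians(a); yaw=a if w>=h else a+90
        return x/1000,y/1000,(yaw+90)%180-90,w,h
    S=8
    def ras(h):
        B=np.zeros(im.shape[:2],np.uint8); cv2.fillConvexPoly(B,np.round(h*S).astype(np.int32),255,cv2.LINE_AA,3)
        return cv2.GaussianBlur(B,(0,0),1.5).astype(float)/255
    Mh=ras(H)
    def pred(p):
        co,si=np.cos(p[2]),np.sin(p[2]); q=o@[[co,si],[-si,co]]+p[:2]
        return cv2.convexHull(proj(np.vstack([np.c_[q,np.full(len(q),zz)] for zz in zs]),K,T).astype(np.float32))
    cost=lambda p:((ras(pred([p[0]/100,p[1]/100,p[2]/10]))-Mh)**2).sum()
    from scipy.optimize import minimize
    best=None
    for y0 in (range(0,360,30) if name in('die_strap','die_pocket') else [0]):
        s=minimize(cost,[X0[0]*100,X0[1]*100,np.radians(y0)*10],method='Nelder-Mead',options=dict(initial_simplex=[[X0[0]*100+a,X0[1]*100+b,np.radians(y0)*10+c_] for a,b,c_ in((0,0,-1),(1,0,1),(0,1,1),(-1,-1,0))],maxiter=150))
        if best is None or s.fun<best.fun: best=s
    x=best.x
    if dbg is not None:
        cv2.polylines(dbg,[np.round(pred([x[0]/100,x[1]/100,x[2]/10])).astype(int)],True,(255,0,0),1)
        cv2.polylines(dbg,[H.astype(int)],True,(255,255,0),1)
    return x[0]/100,x[1]/100,(np.degrees(x[2]/10)+180)%360-180,best.fun,Mh.sum()
'''
s=s.replace("((v<75)&(im[:,:,1].astype(int)-im[:,:,0]<35))","((v<110)&(im[:,:,1].astype(int)-im[:,:,0]<38))")
open('h.py','w').write(s)
E
python3 - <<'E'
from h import *
K,T=cam('top'); im=r.camera('top'); d=im.copy()
for n,uv in dict(die_strap=(325,195),die_pocket=(196,202),die_large=(389,201),die_small=(452,199),blank_strap=(244,123),blank_pocket=(353,118),blank_large=(190,120),blank_small=(299,121)).items():
    print(n,np.round(find(n,'top',im,K,T,uv,dbg=d),4))
a=cv2.resize(d[160:240,150:490],None,fx=2.35,fy=2.35,interpolation=0); b=np.repeat(mask(im,'die')[160:240,150:490,None]*255,3,2); b=cv2.resize(b,a.shape[1::-1])
cv2.imwrite('pics/fit.png',np.vstack([a[:,:,::-1],b]))
E
```

```text
die_strap [ 4.242000e-01 -7.580000e-02  6.771260e+01  2.338410e+01  8.737882e+02]
die_pocket [4.175000e-01 2.044000e-01 1.133877e+02 1.643440e+01 1.107200e+03]
die_large [ 4.074000e-01 -2.147000e-01  2.214000e+00  1.312900e+01  7.413137e+02]
die_small [ 4.080000e-01 -3.493000e-01  2.226200e+00  7.386100e+00  3.771294e+02]
blank_strap [5.99600e-01 9.72000e-02 2.37000e-02 1.39424e+02 6.17331e+01]
blank_pocket [  0.6041  -0.1475   3.3998 113.6584  84.9901]
blank_large [ 0.6114  0.223   2.3937 91.8261 91.6687]
blank_small [ 5.99100e-01 -2.60000e-02 -1.93910e+00  6.63114e+01  6.73380e+01]
```

View pics/fit.png

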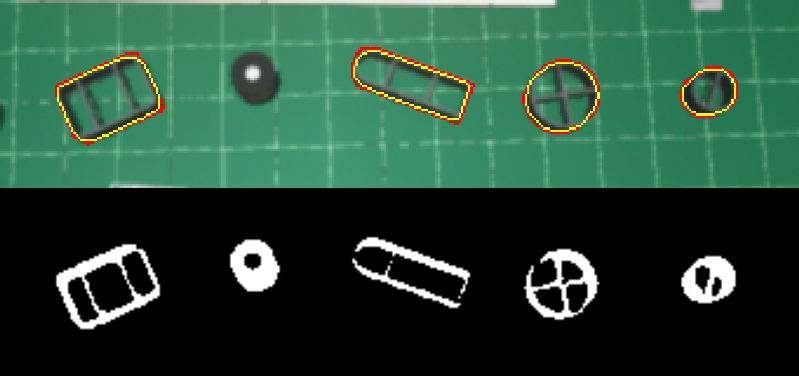

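Both fits are good, so I'm going to hover over the pocket die.

Emit:
send_rows:
  rows:
    - [[2.3, -3.1, 0, -5], [4.6, -6.2, -1, -10], [6.9, -9.3, -2, -15], [9.2, -12.4, -3, -20], [11.5, -15.5, -4, -25], [13.8, -18.6, -5, -30], [16, -21.8, -6, -35], [18.2, -25, -7, -40], [20.4, -28, -8, -44], [22.6, -31.1, -8.5, -46.2]]
  gripper: 1.0

```text
time_s: 1.9
position: [0.418, 0.2034, 0.1459]
ee_rot: [0.55, 0.835, -0.0, -0.0]
contact_force: [1.1, -0.5, 0.8]
opening: 1.002
gripper_force: 0.0
```

```bash
cat > look.py <<'E'
import sys
from h import *
# usage: look.py name x y [png]   -> fit name near guess, with the wrist camera, and shift for the tool
n,x,y=sys.argv[1],float(sys.argv[2]),float(sys.argv[3])
K,T=cam('wrist'); s=r.state(); im=r.camera('wrist'); d=im.copy()
uv=proj([[x,y,np.mean(Z[n.split('_')[0]])]],K,T)[0]
f=find(n,'wrist',im,K,T,uv,dbg=d); m=R.from_quat(s['ee_rot']).as_matrix()
ty=np.degrees(np.arctan2(m[1,0],m[0,0])); p=s['position']
print('uv',uv.round(),'fit',np.round(f,4)); print('t',s['time_s'],'tcp',np.round(p,4),'yaw',round(ty,2),'tilt',np.round(m[:,2],3))
print('shift cm',np.round((np.array(f[:2])-p[:2])*100,2),'twist',round((f[2]-ty+90)%180-90,2))
if len(sys.argv)>4: cv2.imwrite('pics/'+sys.argv[4],d[:,:,::-1])
E
python3 look.py die_pocket .4175 .2044 w1.png
```

```text
uv [282. 201.] fit [4.2040000e-01 2.0600000e-01 1.1525870e+02 1.0211825e+03 8.8463765e+03]
t 1.9 tcp [0.418  0.2034 0.1459] yaw 113.33 tilt [-0.  0. -1.]
shift cm [0.24 0.26] twist 1.93
```

View pics/w1.png

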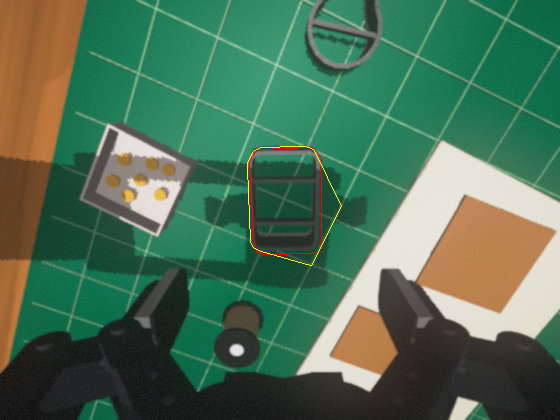

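The die outline spans (249–321, 147–252), but the arm's shadow distorts the hull at (340,205). I'll make the mask shadow-proof using saturation.

```bash
sed -i "s/return ((v<110).*/g=im[:,:,1].astype(int); return ((v<125)\&(s<110)\&(g-im[:,:,0]<38)).astype(np.uint8)/" h.py
python3 look.py die_pocket .4195 .2055 w2.png; python3 - <<'E'
from h import *
K,T=cam('top'); im=r.camera('top')
E
```

```text
uv [284. 195.] fit [ 4.26700000e-01  2.04400000e-01 -2.50746000e+01  2.49454510e+03
  1.06916157e+04]
t 1.95 tcp [0.4201 0.1999 0.1453] yaw 113.09 tilt [ 0.001 -0.004 -1.   ]
shift cm [0.65 0.46] twist 41.83
```

View pics/w2.png

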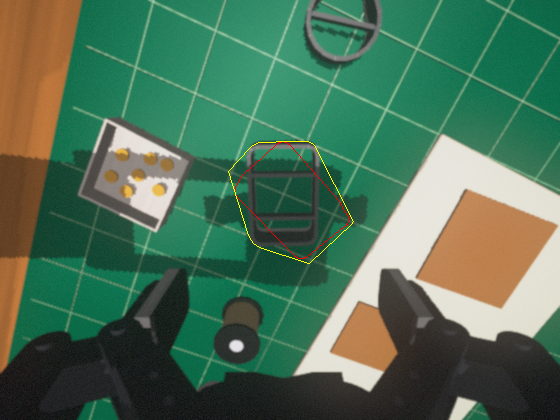

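```bash
sed -i "s/pts=np.argwhere((st\[L,4\]>=6)/lim=6 if c=='top' else max(6,.5*st[1:,4].max()); pts=np.argwhere((st[L,4]>=lim)/" h.py
sed -i "s/M=mask(im,kind); o=/M=mask(im,kind); M=cv2.morphologyEx(M,cv2.MORPH_OPEN,np.ones((3,3),np.uint8)) if c=='wrist' else M; o=/" h.py
```

Emit:
send_rows:
  rows:
    - [[0, 0, 0, 0], [0, 0, 0, 0]]

```text
time_s: 2.3
position: [0.4172, 0.2054, 0.1467]
ee_rot: [0.548, 0.836, 0.0, 0.0]
contact_force: [0.2, 0.0, -0.7]
opening: 0.999
gripper_force: 0.0
```

```bash
python3 look.py die_pocket .4195 .2055 w3.png
```

```text
uv [285. 203.] fit [ 4.1940000e-01  2.0270000e-01 -6.6609800e+01  5.5754570e+02
  6.5965608e+03]
t 2.3 tcp [0.4172 0.2054 0.1467] yaw 113.51 tilt [ 0.001  0.    -1.   ]
shift cm [ 0.22 -0.28] twist -0.12
```

View pics/w3.png

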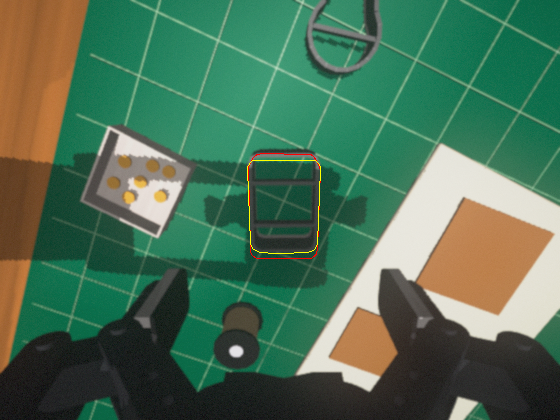

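The die spans (249–319, 151–255) in the picture, which agrees with the top-camera pose, so the tool is centred. Going down to grasp.

Emit:
send_rows:
  rows:
    - [[0.05, 0, -3, 0], [0.05, 0, -6, 0], [0.05, 0, -8.5, 0], [0.05, 0, -10.5, 0], [0.05, 0, -12, 0], [0.05, 0, -13, 0], [0.05, 0, -13.8, 0], [0.05, 0, -13.8, 0]]

```text
time_s: 3.35
position: [0.4179, 0.2045, 0.008]
ee_rot: [0.549, 0.836, -0.0, -0.0]
contact_force: [-0.5, -0.3, -0.4]
opening: 0.998
gripper_force: 0.0
```

Emit:
send_rows:
  rows:
    - [[0, 0, 0, 0], [0, 0, 0, 0], [0, 0, 0, 0], [0, 0, 0, 0], [0, 0, 0, 0], [0, 0, 0, 0]]
  gripper: 0.3

```text
time_s: 4.1
position: [0.419, 0.2048, 0.0094]
ee_rot: [0.549, 0.836, 0.001, 0.001]
contact_force: [0.7, 0.3, 5.4]
opening: 0.64
gripper_force: 65.9
```

Emit:
send_rows:
  rows:
    - [[0, 0, 1, 0], [0, 0, 2.5, 0], [0, 0, 5, 0], [0, 0, 8, 0], [0.5, -1, 10, 3], [1.5, -3, 11, 8], [3, -6, 11, 15], [5, -9.5, 11, 22], [7, -13, 11, 29], [9, -16.5, 11, 36]]

```text
time_s: 5.35
position: [0.5084, 0.0385, 0.1188]
ee_rot: [0.262, 0.965, 0.0, 0.0]
contact_force: [-0.4, 1.0, -2.2]
opening: 0.641
gripper_force: 65.1
```

Emit:
send_rows:
  rows:
    - [[2, -3.8, 0, 7], [4, -7.5, 0, 14], [6, -11.3, 0, 21], [7.8, -14.5, 0, 27], [8.8, -17, 0, 31], [9.4, -18.3, 0, 33.5], [9.6, -18.7, 0, 34], [9.6, -18.7, 0, 34], [9.6, -18.7, 0, 34]]

```text
time_s: 6.48
position: [0.6038, -0.1466, 0.1184]
ee_rot: [-0.03, 1.0, 0.0, -0.0]
contact_force: [-0.8, 0.2, -1.7]
opening: 0.643
gripper_force: 65.1
```

```bash
python3 look.py blank_pocket .6041 -.1475 w4.png; python3 -c "
from h import *
cv2.imwrite('pics/t4.png',r.camera('top')[60:260,:,::-1])"
```

```text
uv [279. 207.] fit [ 6.429000e-01 -1.459000e-01 -8.648710e+01  3.635718e+02  5.557295e+02]
t 6.475 tcp [ 0.6038 -0.1466  0.1184] yaw -176.56 tilt [-0.     0.001 -1.   ]
shift cm [3.91 0.07] twist -89.93
```

View pics/w4.png

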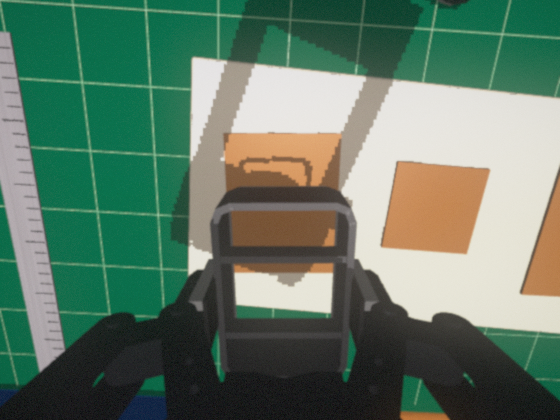

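The blank's corners are at (225,133), (341,133), (338,272) and (231,272). The held die's top rim is roughly (213–357, 198–374). I'll unproject both.

```bash
python3 - <<'E'
from h import *
K,T=cam('wrist'); s=r.state()
B=np.array([unproj(q,.012,K,T) for q in[(225,133),(341,133),(339,272),(231,272)]]); print(B.round(4),B.mean(0))
h=s['position'][2]-.0094+.035
o=rnd(.084,.056,.008); a=np.radians(3.4);
for z in(h,h-.032):
    q=o@[[np.cos(a),np.sin(a)],[-np.sin(a),np.cos(a)]]+s['position'][:2]; u=proj(np.c_[q,np.full(len(q),z)],K,T); print(z,u.min(0),u.max(0))
E
```

```text
[[ 0.5493 -0.1909  0.012 ]
 [ 0.5441 -0.1057  0.012 ]
 [ 0.6581 -0.0942  0.012 ]
 [ 0.6637 -0.185   0.012 ]] [ 0.60377842 -0.14395209  0.012     ]
0.14407502584486132 [202.83305374 206.61082174] [352.75356165 387.02003018]
0.11207502584486131 [218.892442   185.69410892] [338.91269631 337.93545526]
```

Emit:
send_rows:
  rows:
    - [[0.1, -0.05, -2, 0], [0.1, -0.05, -4.5, 0], [0.1, -0.05, -6.5, 0], [0.1, -0.05, -8, 0], [0.1, -0.05, -9, 0], [0.1, -0.05, -9.5, 0], [0.1, -0.05, -9.8, 0], [0.1, -0.05, -10, 0], [0.1, -0.05, -10, 0]]

```text
time_s: 7.7
position: [0.6053, -0.148, 0.0187]
ee_rot: [-0.03, 1.0, -0.0, 0.0]
contact_force: [-0.2, 0.1, -3.2]
opening: 0.645
gripper_force: 65.1
```

Emit:
send_rows:
  rows:
    - [[0, 0, 0, 0], [0, 0, 0, 0], [0, 0, 0, 0], [0, 0, 0, 0]]
  gripper: 0.85

```text
time_s: 8.2
position: [0.6052, -0.148, 0.0185]
ee_rot: [-0.03, 1.0, -0.0, 0.0]
contact_force: [-0.4, 0.4, -0.3]
opening: 0.847
gripper_force: 0.0
```

Emit:
send_rows:
  rows:
    - [[0, 0, 1.5, 0], [0, 0, 4, 0], [0, 0, 7, 0], [-0.5, 0.2, 10, -5], [-2, 0.8, 12, -14], [-4.5, 1.8, 12.7, -24], [-7.5, 3, 12.7, -34], [-10.5, 4.2, 12.7, -44], [-13.5, 5.4, 12.7, -54], [-16, 6.4, 12.7, -64]]
  gripper: 1.0

```text
time_s: 9.45
position: [0.4443, -0.0836, 0.1467]
ee_rot: [0.507, 0.862, 0.0, 0.001]
contact_force: [-0.0, -1.1, 0.4]
opening: 1.003
gripper_force: 0.0
```

Emit:
send_rows:
  rows:
    - [[-1, 0.3, 0, -10], [-1.6, 0.6, 0, -20], [-2.1, 0.8, 0, -30], [-2.1, 0.8, 0, -40], [-2.1, 0.8, 0, -49], [-2.1, 0.8, 0, -51.7], [-2.1, 0.8, 0, -51.7], [-2.1, 0.8, 0, -51.7]]

```text
time_s: 10.45
position: [0.4243, -0.076, 0.146]
ee_rot: [0.83, 0.557, 0.0, 0.0]
contact_force: [-0.5, 0.3, -0.4]
opening: 1.001
gripper_force: 0.0
```

```bash
python3 look.py die_strap .4242 -.0758 w5.png;  python3 - <<'E'
from h import *
K,T=cam('top'); im=r.camera('top'); cv2.imwrite('pics/t5.png',cv2.resize(im[60:250,140:500,::-1],None,fx=2.2,fy=2.2))
E
```

```text
uv [284. 202.] fit [ 4.1900000e-01 -8.7100000e-02 -1.1238760e+02  4.8083880e+02
  5.0291451e+03]
t 10.45 tcp [ 0.4243 -0.076   0.146 ] yaw 67.75 tilt [ 0.001 -0.    -1.   ]
shift cm [-0.53 -1.11] twist -0.14
```

View pics/w5.png

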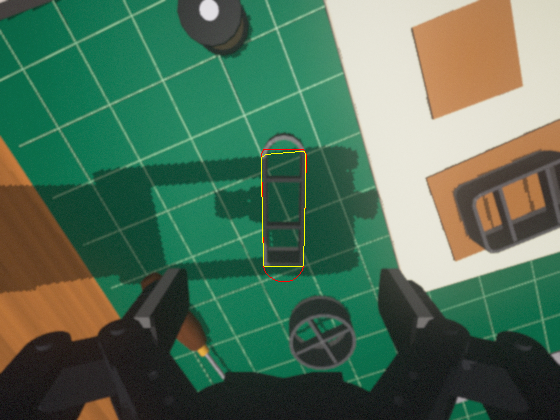

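View pics/t5.png

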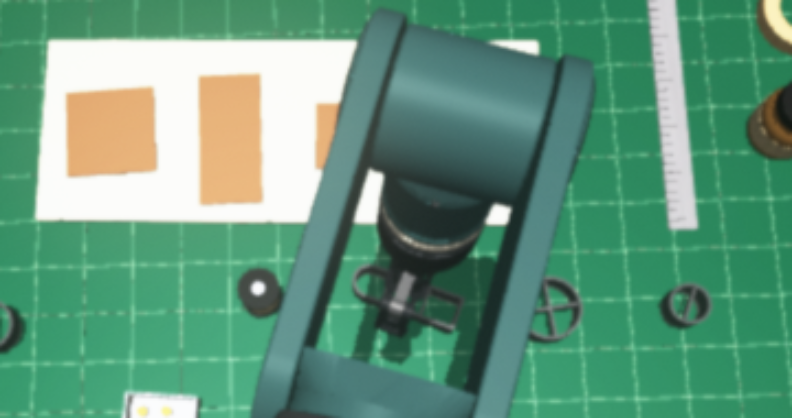

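The strap die spans (262–306, 133–268) in the picture, centred on the predicted (284,202). The pocket die sits well on its blank. Grasping the strap die.

Emit:
send_rows:
  rows:
    - [[0, 0, -3, 0], [0, 0, -6, 0], [0, 0, -8.5, 0], [0, 0, -10.5, 0], [0, 0, -12, 0], [0, 0, -13, 0], [0, 0, -13.7, 0], [0, 0, -13.7, 0]]

```text
time_s: 11.55
position: [0.424, -0.0759, 0.0082]
ee_rot: [0.83, 0.557, -0.0, -0.0]
contact_force: [-0.4, 0.7, -0.7]
opening: 1.001
gripper_force: 0.0
```

Emit:
send_rows:
  rows:
    - [[0, 0, 0, 0], [0, 0, 0, 0], [0, 0, 0, 0], [0, 0, 0, 0], [0, 0, 0, 0], [0, 0, 0, 0], [0, 0, 0, 0], [0, 0, 0, 0]]
  gripper: 0.1

```text
time_s: 12.55
position: [0.4247, -0.0761, 0.009]
ee_rot: [0.83, 0.557, 0.0, 0.001]
contact_force: [0.5, -0.4, 5.4]
opening: 0.389
gripper_force: 61.4
```

Emit:
send_rows:
  rows:
    - [[0, 0, 1, 0], [0, 0, 2.5, 0], [0, 0, 5, 0], [0.2, 0.2, 8, 0], [1.2, 1.2, 10, -5], [3, 3, 11, -12], [5, 5, 11, -20], [7.2, 7.1, 11, -28], [9.4, 9.3, 11, -36], [11.6, 11.4, 11, -44]]

```text
time_s: 13.8
position: [0.5405, 0.0389, 0.1187]
ee_rot: [0.979, 0.203, -0.0, 0.0]
contact_force: [-0.0, -1.0, -2.5]
opening: 0.382
gripper_force: 60.6
```

Emit:
send_rows:
  rows:
    - [[2.2, 2.2, 0, -8], [4, 4, 0, -15], [5.2, 5.2, 0, -20], [5.8, 5.8, 0, -23], [5.9, 5.9, 0, -23.7], [5.9, 5.9, 0, -23.7], [5.9, 5.9, 0, -23.7]]

```text
time_s: 14.68
position: [0.5988, 0.0967, 0.1184]
ee_rot: [1.0, 0.0, -0.0, 0.0]
contact_force: [-0.1, 0.4, -1.6]
opening: 0.384
gripper_force: 60.6
```

```bash
python3 look.py blank_strap .5996 .0972 w6.png
```

```text
uv [285. 206.] fit [ 0.5941  0.0983 -0.1419 46.2584 54.3017]
t 14.675 tcp [0.5988 0.0967 0.1184] yaw 0.01 tilt [-0. -0. -1.]
shift cm [-0.47  0.16] twist -0.16
```

View pics/w6.png

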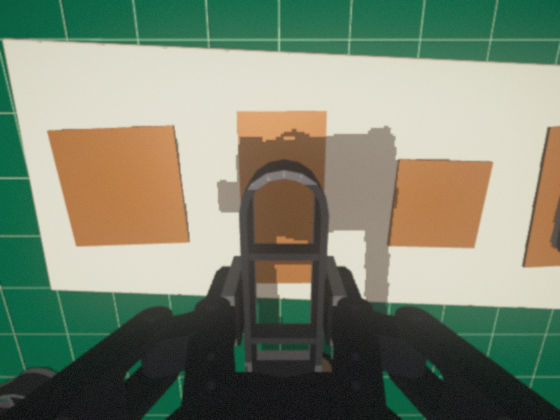

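The die is above the strap blank (column 283 against 284) and square to it. Lowering.

Emit:
send_rows:
  rows:
    - [[0.05, 0, -2, 0], [0.05, 0, -4.5, 0], [0.05, 0, -6.5, 0], [0.05, 0, -8, 0], [0.05, 0, -9, 0], [0.05, 0, -9.5, 0], [0.05, 0, -9.8, 0], [0.05, 0, -10, 0], [0.05, 0, -10, 0]]

```text
time_s: 15.85
position: [0.5998, 0.0971, 0.0186]
ee_rot: [1.0, 0.0, 0.0, 0.0]
contact_force: [0.4, 0.7, -1.6]
opening: 0.386
gripper_force: 60.7
```

Emit:
send_rows:
  rows:
    - [[0, 0, 0, 0], [0, 0, 0, 0], [0, 0, 0, 0], [0, 0, 0, 0]]
  gripper: 0.65

```text
time_s: 16.35
position: [0.5997, 0.0971, 0.0186]
ee_rot: [1.0, 0.0, 0.0, 0.0]
contact_force: [-0.3, 0.7, 0.6]
opening: 0.647
gripper_force: 0.0
```

Emit:
send_rows:
  rows:
    - [[0, 0, 1.5, 0], [0, 0, 4, 0], [0, 0, 7, 0], [-0.5, -0.8, 10, 0], [-2.2, -3.6, 12, 0], [-4.7, -7.6, 12.7, 0], [-7.5, -12.2, 12.7, 0], [-10.4, -17, 12.7, 0], [-13.4, -21.8, 12.7, 0], [-16.2, -26.4, 12.7, 0]]
  gripper: 1.0

```text
time_s: 17.6
position: [0.4368, -0.1684, 0.1469]
ee_rot: [1.0, 0.0, 0.001, 0.001]
contact_force: [0.5, -0.3, -0.6]
opening: 1.002
gripper_force: 0.0
```

Emit:
send_rows:
  rows:
    - [[-2, -3.1, 0, 0], [-2.7, -4.3, 0, 0], [-3, -4.8, 0, 0], [-3, -4.8, 0, 0], [-3, -4.8, 0, 0]]

```text
time_s: 18.23
position: [0.4082, -0.2141, 0.1454]
ee_rot: [1.0, 0.001, 0.0, -0.0]
contact_force: [-0.1, 0.6, -0.2]
opening: 0.998
gripper_force: 0.0
```

```bash
python3 look.py die_large .4074 -.2147 w7.png
```

```text
uv [286. 201.] fit [ 4.0710000e-01 -2.1280000e-01  8.5500000e-02  3.1098200e+01
  4.9246157e+03]
t 18.225 tcp [ 0.4082 -0.2141  0.1454] yaw 0.11 tilt [ 0.  0. -1.]
shift cm [-0.11  0.12] twist -0.02
```

View pics/w7.png

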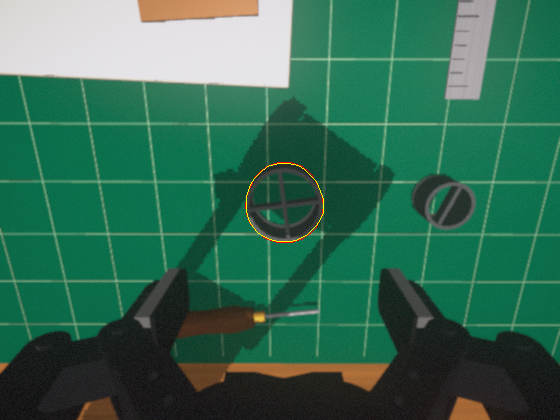

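The fit is exact: a ring at (285,202). Grasping it.

Emit:
send_rows:
  rows:
    - [[-0.05, 0, -3, 0], [-0.05, 0, -6, 0], [-0.05, 0, -8.5, 0], [-0.05, 0, -10.5, 0], [-0.05, 0, -12, 0], [-0.05, 0, -13, 0], [-0.05, 0, -13.7, 0], [-0.05, 0, -13.7, 0]]

```text
time_s: 19.27
position: [0.407, -0.2149, 0.0082]
ee_rot: [1.0, 0.0, -0.0, -0.0]
contact_force: [-0.3, 0.3, 0.4]
opening: 0.998
gripper_force: 0.0
```

Emit:
send_rows:
  rows:
    - [[0, 0, 0, 0], [0, 0, 0, 0], [0, 0, 0, 0], [0, 0, 0, 0], [0, 0, 0, 0], [0, 0, 0, 0]]
  gripper: 0.4

```text
time_s: 20.02
position: [0.4081, -0.2156, 0.0097]
ee_rot: [1.0, 0.0, 0.001, 0.001]
contact_force: [0.1, 0.5, 5.2]
opening: 0.703
gripper_force: 65.6
```

Emit:
send_rows:
  rows:
    - [[0, 0, 1, 0], [0, 0, 2.5, 0], [0, 0, 5, 0], [0.2, 0.4, 8, 0], [1, 2, 10, 0], [2.3, 5, 11, 0], [4, 8.6, 11, 0], [5.8, 12.4, 11, 0], [7.6, 16.2, 11, 0], [9.4, 20, 11, 0]]

```text
time_s: 21.28
position: [0.5014, -0.0136, 0.119]
ee_rot: [1.0, 0.0, 0.0, 0.0]
contact_force: [0.3, -0.9, -1.2]
opening: 0.71
gripper_force: 65.3
```

Emit:
send_rows:
  rows:
    - [[1.8, 3.9, 0, 0.4], [3.6, 7.8, 0, 0.8], [5.4, 11.7, 0, 1.2], [7.2, 15.6, 0, 1.6], [8.9, 19.2, 0, 2], [10.2, 22, 0, 2.4], [10.9, 23.5, 0, 2.4], [11, 23.8, 0, 2.4], [11, 23.8, 0, 2.4], [11, 23.8, 0, 2.4]]

```text
time_s: 22.52
position: [0.6109, 0.2219, 0.1185]
ee_rot: [1.0, 0.02, -0.0, 0.0]
contact_force: [1.4, -0.1, -1.9]
opening: 0.709
gripper_force: 65.3
```

```bash
python3 look.py blank_large .6114 .223 w8.png
```

```text
uv [284. 206.] fit [  0.6203   0.2256 -87.6301  79.0652  92.1618]
t 22.525 tcp [0.6109 0.2219 0.1185] yaw 2.34 tilt [-0.    -0.001 -1.   ]
shift cm [0.94 0.37] twist -89.97
```

View pics/w8.png

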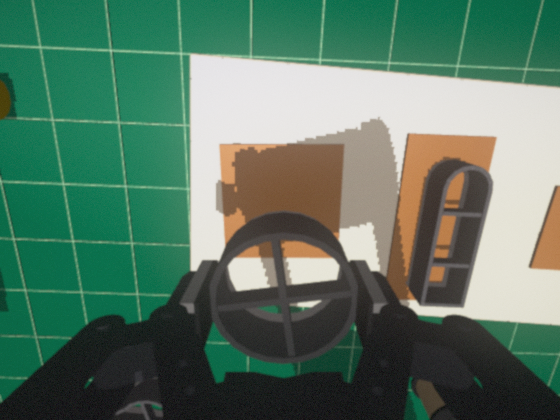

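The die is over the large blank, and the blank's centre (282,201) agrees with the expected position. The strap die sits on its blank at the right. Lowering.

Emit:
send_rows:
  rows:
    - [[0.05, 0, -2, 0], [0.05, 0, -4.5, 0], [0.05, 0, -6.5, 0], [0.05, 0, -8, 0], [0.05, 0, -9, 0], [0.05, 0, -9.5, 0], [0.05, 0, -9.8, 0], [0.05, 0, -10, 0], [0.05, 0, -10, 0]]

```text
time_s: 23.7
position: [0.612, 0.2232, 0.0189]
ee_rot: [1.0, 0.021, 0.001, -0.0]
contact_force: [0.4, -0.1, -0.7]
opening: 0.704
gripper_force: 65.3
```

Emit:
send_rows:
  rows:
    - [[0, 0, 0, 0], [0, 0, 0, 0], [0, 0, 0, 0], [0, 0, 0, 0]]
  gripper: 0.95

```text
time_s: 24.2
position: [0.6117, 0.2231, 0.0185]
ee_rot: [1.0, 0.021, 0.0, 0.0]
contact_force: [0.2, 0.7, 0.6]
opening: 0.95
gripper_force: 0.0
```

Emit:
send_rows:
  rows:
    - [[0, 0, 1.5, 0], [0, 0, 4, 0], [0, 0, 7, 0], [-0.5, -1, 10, 0], [-1.5, -4, 12, 0], [-3.2, -9, 12.7, 0], [-5.2, -14.5, 12.7, 0], [-7.2, -20, 12.7, 0], [-9.2, -25.5, 12.7, 0], [-11.2, -31, 12.7, 0]]
  gripper: 1.0

```text
time_s: 25.45
position: [0.4991, -0.0886, 0.147]
ee_rot: [1.0, 0.021, 0.001, 0.001]
contact_force: [0.3, -0.7, 0.2]
opening: 1.002
gripper_force: 0.0
```

Emit:
send_rows:
  rows:
    - [[-1.8, -5.2, 0, 0], [-3.6, -10.4, 0, 0], [-5.4, -15.6, 0, 0], [-7.2, -20.6, 0, 0], [-8.6, -24.5, 0, 0], [-9.2, -26.2, 0, 0], [-9.2, -26.2, 0, 0], [-9.2, -26.2, 0, 0], [-9.2, -26.2, 0, 0]]

```text
time_s: 26.58
position: [0.4083, -0.3476, 0.1455]
ee_rot: [1.0, 0.022, 0.0, -0.0]
contact_force: [0.1, -0.1, -0.1]
opening: 0.998
gripper_force: 0.0
```

```bash
python3 look.py die_small .408 -.3493 w9.png
```

```text
uv [287. 200.] fit [ 4.0780000e-01 -3.4670000e-01 -1.2811000e+00  3.0265000e+01
  2.1709765e+03]
t 26.575 tcp [ 0.4083 -0.3476  0.1455] yaw 2.53 tilt [ 0.  0. -1.]
shift cm [-0.05  0.09] twist -3.81
```

View pics/w9.png

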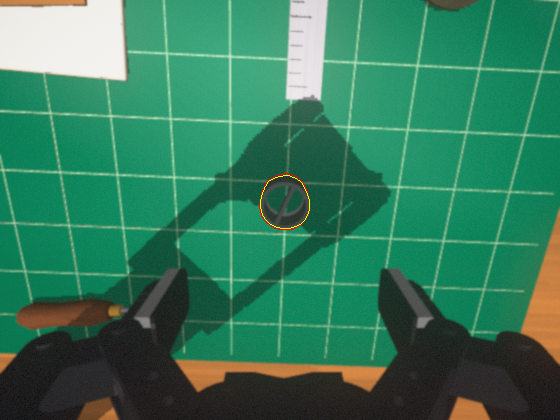

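The small ring is at (285,202), centred. Grasping it; the target blank is at (0.599, -0.026).

Emit:
send_rows:
  rows:
    - [[-0.05, 0, -3, 0], [-0.05, 0, -6, 0], [-0.05, 0, -8.5, 0], [-0.05, 0, -10.5, 0], [-0.05, 0, -12, 0], [-0.05, 0, -13, 0], [-0.05, 0, -13.7, 0], [-0.05, 0, -13.7, 0]]

```text
time_s: 27.62
position: [0.4071, -0.3488, 0.0081]
ee_rot: [1.0, 0.021, -0.0, -0.0]
contact_force: [-0.2, -0.5, -0.4]
opening: 1.0
gripper_force: 0.0
```

Emit:
send_rows:
  rows:
    - [[0, 0, 0, 0], [0, 0, 0, 0], [0, 0, 0, 0], [0, 0, 0, 0], [0, 0, 0, 0], [0, 0, 0, 0], [0, 0, 0, 0], [0, 0, 0, 0]]
  gripper: 0.2

```text
time_s: 28.62
position: [0.4076, -0.3495, 0.0092]
ee_rot: [1.0, 0.021, 0.001, 0.001]
contact_force: [0.1, 0.4, 4.5]
opening: 0.448
gripper_force: 60.9
```

Emit:
send_rows:
  rows:
    - [[0, 0, 1, 0], [0, 0, 2.5, 0], [0, 0, 5, 0], [0.2, 0.4, 8, -0.5], [1, 2, 10, -1], [2.3, 4, 11, -2], [4, 7, 11, -3], [6, 10.3, 11, -4], [8, 13.6, 11, -4.4], [10, 17, 11, -4.4]]

```text
time_s: 29.88
position: [0.5075, -0.1778, 0.1189]
ee_rot: [1.0, -0.017, 0.0, 0.0]
contact_force: [0.5, -0.3, -1.8]
opening: 0.451
gripper_force: 60.4
```

Emit:
send_rows:
  rows:
    - [[2, 3.3, 0, 0], [4, 6.6, 0, 0], [6, 10, 0, 0], [7.8, 13, 0, 0], [8.9, 14.8, 0, 0], [9.2, 15.3, 0, 0], [9.2, 15.3, 0, 0], [9.2, 15.3, 0, 0]]

```text
time_s: 30.88
position: [0.5986, -0.0271, 0.1184]
ee_rot: [1.0, -0.018, -0.0, 0.0]
contact_force: [0.6, -0.2, -1.5]
opening: 0.453
gripper_force: 60.4
```

Emit:
send_rows:
  rows:
    - [[0, 0, -2, 0], [0, 0, -4.5, 0], [0, 0, -6.5, 0], [0, 0, -8, 0], [0, 0, -9, 0], [0, 0, -9.5, 0], [0, 0, -9.8, 0], [0, 0, -10, 0], [0, 0, -10, 0]]

```text
time_s: 32.0
position: [0.5993, -0.0259, 0.0187]
ee_rot: [1.0, -0.017, 0.0, 0.0]
contact_force: [0.5, -0.5, -1.5]
opening: 0.449
gripper_force: 60.4
```

Release, rise, and withdraw clear toward the left of the base for a check.

Emit:
send_rows:
  rows:
    - [[0, 0, 0, 0], [0, 0, 0, 0], [0, 0, 0, 0], [0, 0, 0, 0]]
  gripper: 0.75

```text
time_s: 32.5
position: [0.5992, -0.0259, 0.0185]
ee_rot: [1.0, -0.017, 0.0, 0.0]
contact_force: [0.0, 0.2, 0.1]
opening: 0.75
gripper_force: 0.0
```

Emit:
send_rows:
  rows:
    - [[0, 0, 1.5, 0], [0, 0, 4, 0], [0, 0, 7, 0], [0, 0, 11, 0], [-3, -3, 15, 0], [-7, -8, 18, 0], [-11, -13, 20, 0], [-15, -18, 20, 0], [-19, -23, 20, 0], [-23, -28, 20, 0]]

```text
time_s: 33.75
position: [0.3783, -0.2943, 0.2201]
ee_rot: [1.0, -0.017, 0.001, 0.001]
contact_force: [0.6, -0.9, -0.1]
opening: 0.75
gripper_force: 0.0
```

Emit:
send_rows:
  rows:
    - [[-3, -3, 0, 0], [-6, -6, 0, 0], [-9, -9, 0, 0], [-12, -12, 0, 0], [-12, -12, 0, 0], [-12, -12, 0, 0]]

```text
time_s: 34.5
position: [0.2598, -0.4127, 0.2191]
ee_rot: [1.0, -0.017, 0.0, 0.0]
contact_force: [0.6, -0.3, 1.5]
opening: 0.75
gripper_force: 0.0
```

```bash
python3 - <<'E'
from h import *
K,T=cam('top'); im=r.camera('top'); d=im.copy()
bl=dict(strap=(.5996,.0972,0,(.142,.066)),pocket=(.6041,-.1475,3.4,(.116,.088)),large=(.6114,.223,2.4,(.094,.094)),small=(.5991,-.026,-1.94,(.072,.072)))
for n,(x,y,a,_) in bl.items():
    uv=proj([[x,y,.028]],K,T)[0]; print(n,uv.round(),np.round(find('die_'+n,'top',im,K,T,uv,z=(.012,.044),dbg=d),4))
q=lambda a,A=im:cv2.resize(a[75:170,155:390],None,fx=3.4,fy=3.4,interpolation=cv2.INTER_LINEAR)[:,:,::-1]
cv2.imwrite('pics/t9.png',np.vstack([q(im)[:300],q(d)[:300]]))
E
```

```text
strap [244. 120.] [ 6.002000e-01  9.680000e-02 -2.599000e-01  1.647700e+01  8.161333e+02]
pocket [353. 114.] [ 6.0430000e-01 -1.4770000e-01 -1.7677550e+02  1.8523100e+01
  1.0761412e+03]
large [188. 117.] [ 6.108000e-01  2.228000e-01 -1.513700e+00  1.075540e+01  7.198353e+02]
small [298. 118.] [ 5.993000e-01 -2.600000e-02 -3.680300e+00  1.076080e+01  3.175804e+02]
```

View pics/t9.png

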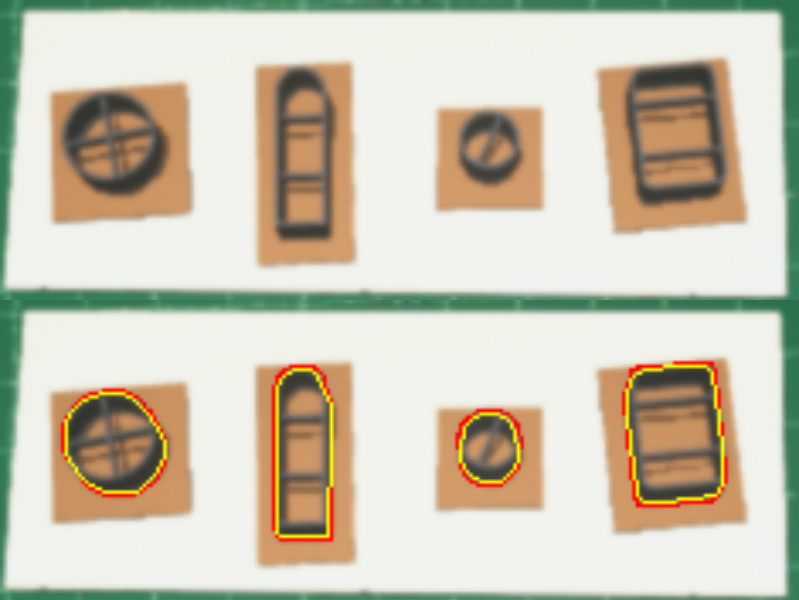

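All four dies stand flat and within about 1 mm of their blank centres, with yaw within 0.5° of the blank. Handing in.

```bash
python3 -c "
from rig import r
print(r.close_job())"
```

```text
the job is handed in; nothing more can be done
None
```

The job is handed in at about 35 s (verdict not shown): by the last top-camera check, all four dies stand within about 1 mm of their blank centres, the strap-end and pocket dies are square to within 0.5°, and the arm never went near the tear-drop die.

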